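# Dip the well, tip out the tubes that suit it

### The job

Stand the depth rod upright on the bottom of a well in the dry-bath block next to the control panel to find out how deep it is, and hang the rod back in its hole in the white rack. Then draw forward, right to its stop, the tilt bin with the tubes whose length below the cap equals that depth, so that both of its tubes roll out into the catch tray, and let the empty bin swing back. Do not tip the other two bins, and leave everything else on the bench where it is.

Things in the scene. Friction and masses are not known exactly. Their poses are not given: they have to be found in the camera images.
- bath: White dry bath, fixed, 250 long (x) x 120 (y) mm. Origin on the bench under its centre. Control panel (grey slope with a dark display) at its -x end, towards the robot; behind it three aluminium blocks in a row along x, centres at x = -24, 31 and 86 mm, all tops level at 118 mm above the bench, nothing on it higher.
- well_left (a point): Centre of the mouth, 118 mm above the bench, of the left (+y) well of the block next to the control panel: an upright blind hole, 28 mm in diameter. The block's right well, just as deep, is 44 mm from it towards -y of the bath; either may be dipped. Wells are 46, 66 or 86 mm deep, one depth per block.
- block_p: One of the three aluminium blocks in the dry bath, fixed, 52 (x) x 92 (y) x 106 mm high, with two 28 mm wells at y = +22 and -22 mm. Origin at the centre of its underside. The blocks look alike; each has another well depth (46, 66 or 86 mm), which its name and place do not tell.
- block_q: One of the three aluminium blocks in the dry bath, fixed, 52 (x) x 92 (y) x 106 mm high, with two 28 mm wells at y = +22 and -22 mm. Origin at the centre of its underside. The blocks look alike; each has another well depth (46, 66 or 86 mm), which its name and place do not tell.
- block_r: One of the three aluminium blocks in the dry bath, fixed, 52 (x) x 92 (y) x 106 mm high, with two 28 mm wells at y = +22 and -22 mm. Origin at the centre of its underside. The blocks look alike; each has another well depth (46, 66 or 86 mm), which its name and place do not tell.
- rod: Steel depth rod, about 0.13 kg, hanging upright in the white rack by its collar. Origin at the flat lower tip (then 12 mm above the bench), z up along the rod. Stem 10 mm in diameter, 110 mm long; collar 30 mm in diameter from 110 to 115 mm above the tip; dark round handle 22 mm in diameter from 115 to 155 mm above the tip.
- rod_hole (a point): The rod's place in the white rack (fixed, 130 x 104 mm): centre of a 17 mm hole in the 6 mm top plate, at its top face, 122 mm above the bench; x along the rack's long side, away from the robot. The collar rests on the plate, the stem hangs free. Four red-capped tubes stand fast in the far half, 56 mm or more away in x, tops 154 mm above the bench.
- dispenser: Grey tilt-bin dispenser, fixed. Origin on the bench under the bins' hinge line, mid-width; -x is its front. Catch tray: x -131 to -30, y -196 to 196 mm, floor 6 to 12 mm up, walls 40 to 45 mm high. Three alike white bins at y = 134, 0, -134 mm in any order, between grey cheeks 100 mm high that reach from x = -30 to 115 mm; free space behind.
- bin_short (a joint): Tilt of the bin with the short tubes: 0 = home, 1.0 rad = tipped forward (-x) against its stop. Hinge along y, 65 mm above the bench at x = 0 of the dispenser. Near the stop the tubes roll out over its sloped front lip into the tray. A light spring and its weight swing it home when let go; drawing it forward by its bar takes about 3 N.
- bin_middle (a joint): Tilt of the bin with the middle tubes: 0 = home, 1.0 rad = tipped forward (-x) against its stop. Hinge along y, 65 mm above the bench at x = 0 of the dispenser. Near the stop the tubes roll out over its sloped front lip into the tray. A light spring and its weight swing it home when let go; drawing it forward by its bar takes about 3 N.
- bin_long (a joint): Tilt of the bin with the long tubes: 0 = home, 1.0 rad = tipped forward (-x) against its stop. Hinge along y, 65 mm above the bench at x = 0 of the dispenser. Near the stop the tubes roll out over its sloped front lip into the tray. A light spring and its weight swing it home when let go; drawing it forward by its bar takes about 3 N.
- bar_short (a point): Middle of the steel bar along the top of the back wall of the bin with the short tubes: 12 mm in diameter, 122 mm long along y. Home: 95 mm behind (+x) the hinge line, 138 mm above the bench; at the stop: 10 mm in front of it, 184 mm up. The 3 mm back wall runs down from it; fingers hooked behind the bar draw it forward.
- bar_middle (a point): Middle of the steel bar along the top of the back wall of the bin with the middle tubes: 12 mm in diameter, 122 mm long along y. Home: 95 mm behind (+x) the hinge line, 138 mm above the bench; at the stop: 10 mm in front of it, 184 mm up. The 3 mm back wall runs down from it; fingers hooked behind the bar draw it forward.
- bar_long (a point): Middle of the steel bar along the top of the back wall of the bin with the long tubes: 12 mm in diameter, 122 mm long along y. Home: 95 mm behind (+x) the hinge line, 138 mm above the bench; at the stop: 10 mm in front of it, 184 mm up. The 3 mm back wall runs down from it; fingers hooked behind the bar draw it forward.
- tube_short1: One of the two short empty sample tubes, lying along y in their bin: round, 26 mm in diameter, 64 mm long with its 18 mm red cap, so 46 mm long below the cap; about 25 g. Origin at its middle, on its axis; its y axis runs along it, towards the cap.
- tube_short2: One of the two short empty sample tubes, lying along y in their bin: round, 26 mm in diameter, 64 mm long with its 18 mm red cap, so 46 mm long below the cap; about 25 g. Origin at its middle, on its axis; its y axis runs along it, towards the cap.
- tube_middle1: One of the two middle empty sample tubes, lying along y in their bin: round, 26 mm in diameter, 84 mm long with its 18 mm red cap, so 66 mm long below the cap; about 25 g. Origin at its middle, on its axis; its y axis runs along it, towards the cap.
- tube_middle2: One of the two middle empty sample tubes, lying along y in their bin: round, 26 mm in diameter, 84 mm long with its 18 mm red cap, so 66 mm long below the cap; about 25 g. Origin at its middle, on its axis; its y axis runs along it, towards the cap.
- tube_long1: One of the two long empty sample tubes, lying along y in their bin: round, 26 mm in diameter, 104 mm long with its 18 mm red cap, so 86 mm long below the cap; about 25 g. Origin at its middle, on its axis; its y axis runs along it, towards the cap.
- tube_long2: One of the two long empty sample tubes, lying along y in their bin: round, 26 mm in diameter, 104 mm long with its 18 mm red cap, so 86 mm long below the cap; about 25 g. Origin at its middle, on its axis; its y axis runs along it, towards the cap.
- pipette: White pipette lying on the bench in front of the bath, 240 mm long, 26 mm thick. Bystander.
- dishes: Stack of three flat dishes, 92 mm across, 46 mm high. Bystander.
- reagent: Amber bottle, 60 mm across, 130 mm high. Bystander.
- beaker: Glass beaker, 72 mm across, 90 mm high. Bystander.
There are look-alikes about, which are no part of the job. What is shaped like the tube_short1 but green or yellow is not meant.

How it is judged:
By the outcome, as a careful person would: the job done as asked, in the order asked, and still so for the second after the job is handed in, with the robot touching nothing.
It also fails if it takes over 64 s, if anything falls off the work surface, if the arm or the gripper's body presses on something with over 40 N, if the wrist force passes 120 N, or if a joint passes its speed limit or range.

### The arm

A 6-joint arm with a two-finger parallel gripper is mounted at the origin on the work surface. World frame = base frame: x ahead of the robot, y to its left, z up, the work surface at z = 0. Lengths are in m, angles in rad, forces in N, time in s.
With the tool pointing down it reaches from about 0.4 to 0.925 m from the base axis. Payload 3.4 kg.
Tool frame: the origin (TCP) lies where the fingers leave the gripper's body, on its centre line; the fingertips stand 73 mm ahead of it and the grasp point (between the pads) lies 54 mm ahead of it (hold_point_z is the distance from the TCP to the grasp point, in m); z points along the fingers, y is the line along which they close (so a half turn about z gives the same grasp; the last joint's range is limited). The gripper opens to 85 mm and grips with 20 to 120 N. Pads are 22 mm wide; open, the fingers measure 114 mm over their backs; the gripper's body (76 mm by 85 mm) begins 54 mm behind the grasp point. The pads swing forward as they close: fully open they stand 13 mm farther back than shut.
Start: joints at [-0.073, 0.307, 1.506, -0, 1.328, -0.073], TCP at [0.575, -0, 0.304] pointing down, gripper open.
Joint ranges: [-3.12, 3.12], [-1.05, 2.28], [0.14, 2.33], [-1.42, 4.57], [0.1, 2.73], [-2.68, 2.68]. Speed limits (rad/s): [2.57, 2.57, 3.14, 3.14, 3.14, 3.14].

### API

Orientations are given as [roll, pitch, yaw] about the fixed x, y, z axes, in that order (R = Rz(yaw) Ry(pitch) Rx(roll)).
In Python, from plant import * gives the robot as it stands.
- The arm moves only by the tool drive_tool, never from a script. Its argument "rows" is a list of rows, each an object with "jaw": the finger opening in m, from 0 to 0.0854; "travel": the shift along the tool's x, y, z in m, a list of three; "twist": the turn about the tool's z in rad. A call has exactly 10 rows; each row shifts and turns the commanded pose from where the row before left it, along the tool's axes as they then stand; what a row does not reach is not made up. A row lasts 1/12 s, in which the tool goes at most 41.7 mm and 7.16 degrees, less where a joint would pass 70% of its speed; a pose out of reach is approached as far as the arm can. A call with a gripper value outside its range is refused whole. The fingers move at their own pace and stop on an object; "squeeze" is the grip in N (left out, the last holds). Time passes only in rows, so rows that do not move let the fingers close, or fill a call up. It gives the time, the measured TCP pose, the force, the opening and the grip force at its end, in the units of the state.
- get_obs(): the state, without advancing time (a new reading comes with each control period).
- get_image(name): name is "scene" or "side" or "wrist"; returns (picture, depth): 400x640x3 uint8, blue, green, red; 400x640 float32, m along the optical axis (not along the pixel's ray), 0 where there is no reading.
- calibration(name): a dict with "K" (3x3 intrinsics, pixels), "R" (3x3) and "t" (3): a world point X has camera coordinates R X + t. Camera axes: x right, y down, z forward; pixel columns grow to the right and rows downward; lengths in m; the calibration is good to about 2 mm. A picture is of the moment at which its call begins: read the wrist's pose just before it. calibration takes no time and is no camera call; for the wrist camera it gives the pose at the moment of the call.
- finish_job(): hands the job in; it is judged then, once.
The state is a dict: "clock": time; "joint_positions": joint angles; "joint_velocities": joint speeds; "effort": joint torques, N m; "tool_pos": TCP position; "ee_rot": TCP orientation; "contact_force": force on the tool from outside, world axes, zero at the start; "ft_torque": the same for the moment, N m; "width": opening from 0.0 (shut) to 1.0 (fully open); "finger_force": force on a finger pad.
Only numpy, scipy, OpenCV 4.12 (cv2) and the standard library are available. Lean on these libraries where they do the work, as an engineer would, in place of code of your own. Each camera call takes 0.05 s, during which the arm holds its last target. There are 200 camera calls.

## Working session

There is one attempt and no reset: what is moved stays moved. The work goes in short steps, Python scripts to look and compute and a tool call to move; the robot and the scene stay as the last step left them, time stands still between calls to the robot, and variables do not carry over. Pictures are saved under pics/ and viewed, at most 12 in all, crops included, and the job is handed in when it is done.

Besides the shell and the picture viewer there is one more tool, called as name(argument=value, ...) on one line, values as JSON. drive_tool: Moves the arm, as the interface text tells. Its arguments: {"type":"object","properties":{"rows":{"type":"array"},"squeeze":{"type":"number"}},"required":["rows"]}

```bash
mkdir -p pics; ls
cat > h.py <<'E'
from plant import *
import numpy as np, cv2
def save(n):
    im,d=get_image(n); c=calibration(n); np.savez('%s.npz'%n,im=im,d=d,**{k:np.array(c[k]) for k in 'KRt'})
    return im,d
def world(n,u,v,z=None):
    f=np.load('%s.npz'%n); K,R,t=f['K'],f['R'],f['t']
    r=np.linalg.inv(K)@[u,v,1]
    if z is None:
        q=f['d'][int(v),int(u)]; return R.T@(r*q-t)
    o=-R.T@t; w=R.T@r
    return o+w*(z-o[2])/w[2]
def cloud(n):
    f=np.load('%s.npz'%n); K,R,t,d=f['K'],f['R'],f['t'],f['d']
    v,u=np.mgrid[:400,:640]; r=np.stack([u,v,np.ones_like(u)],-1)@np.linalg.inv(K).T
    return (r*d[...,None]-t.ravel())@R, f['im'], d>0
E
python3 - <<'E'
from h import *
for n in ['scene','side']:
    im,d=save(n); cv2.imwrite(f'pics/{n}0.png',im); c=calibration(n); print(n,(-np.array(c['R']).T@c['t']).round(3))
o=get_obs();print(o)
E
```

```text
pics
scene [ 1.274e+00 -1.000e-03  8.270e-01]
side [ 0.207 -0.606  0.805]
{'clock': 0.1, 'joint_positions': array([-7.35031370e-02,  3.07500712e-01,  1.50758731e+00, -1.73287038e-05,
        1.32841666e+00, -7.34776971e-02]), 'joint_velocities': array([ 0.0004076 , -0.0022917 , -0.0033311 ,  0.00039015,  0.0002251 ,
        0.00100404]), 'effort': array([ 4.70438190e-04, -4.58528459e+01, -2.52607870e+01, -1.75910814e-04,
        5.54533050e-03,  5.92343241e-08]), 'tool_pos': array([5.74480351e-01, 6.89987873e-06, 3.03054784e-01]), 'ee_rot': array([-3.13968455e+00, -1.23595955e-04,  1.57077494e+00]), 'contact_force': array([ 1.12587326,  0.92876218, -0.12619838]), 'ft_torque': array([ 0.03339748, -0.02237226,  0.02788183]), 'finger_force': 0.0, 'width': 1.000256584565981}
```

View pics/scene0.png

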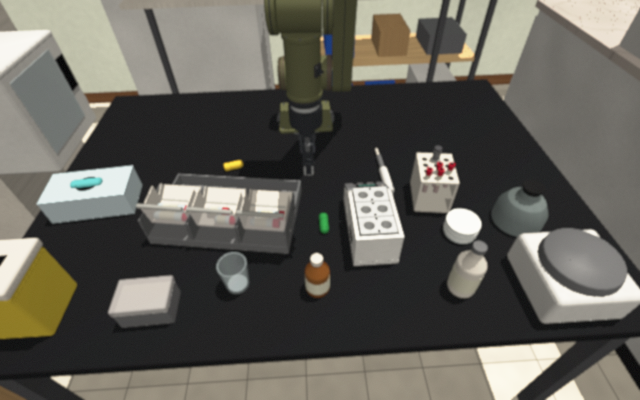

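View pics/side0.png

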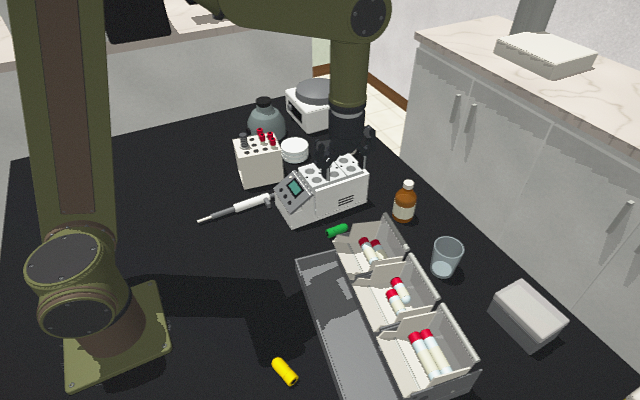

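The scene view looks back at the robot. The dispenser is at about (222,212), on the -y side. The bath is at (372,222) and the rack with the rod is at (436,180), both at +y. In the side view the bins are at (370,250), (398,295) and (428,355), the rod handle is at (243,140) and the bath panel at (292,190). Next I'll get the poses from the depth clouds.

Run:
```python
from h import *
P=[];C=[]
for n in ['scene','side']:
    p,im,ok=cloud(n); P.append(p[ok]);C.append(im[ok])
for k,n in enumerate(['scene','side']):
    p=P[k]
    def rect(z0,z1,x0,x1,y0,y1,lab):
        m=(p[:,2]>z0)&(p[:,2]<z1)&(p[:,0]>x0)&(p[:,0]<x1)&(p[:,1]>y0)&(p[:,1]<y1)
        q=p[m]
        if len(q)<8: print(n,lab,len(q));return
        r=cv2.minAreaRect((q[:,:2]*1000).astype(np.float32)); print(n,lab,len(q),np.round(r[0]),np.round(r[1]),round(r[2],1),'med z',np.median(q[:,2]).round(4),'mean',q.mean(0).round(4))
    rect(.112,.124,.4,.85,.02,.25,'bathtop')
    rect(.117,.127,.3,.75,.2,.45,'racktop')
    rect(.16,.175,.3,.75,.2,.5,'rodtop')
    rect(.145,.16,.3,.75,.2,.5,'caps')
    rect(.13,.15,.4,.9,-.5,0,'bars')
    rect(.095,.105,.4,.9,-.55,0,'cheeks')
    rect(.036,.047,.4,.9,-.55,0,'traywall')
# heightmap
H=np.zeros((500,950),np.float32); I=np.zeros((500,950,3),np.uint8)
for p,c in zip(P,C):
    x=((p[:,0]-.3)*1000).astype(int); y=((.45-p[:,1])*1000).astype(int)
    m=(x>=0)&(x<500)&(y>=0)&(y<950)&(p[:,2]<.2)
    o=np.argsort(p[m][:,2])
    I[x[m][o],y[m][o]]=c[m][o]
I=cv2.dilate(I,np.ones((2,2)))
I=I[::-1]  # far on top, left = +y
for g in range(0,950,100): cv2.putText(I,f"{.45-g/1000:.2f}",(g,495),0,.35,(0,255,255)); cv2.line(I,(g,485),(g,500),(0,255,255))
for g in range(0,500,100): cv2.putText(I,f"{.3+g/1000:.1f}",(0,499-g),0,.35,(0,255,255))
cv2.imwrite('pics/top.png',cv2.resize(I,(800,421),interpolation=cv2.INTER_AREA))
a=np.load('side.npz')['im']
cv2.imwrite('pics/sidecrop.png',cv2.resize(a[125:385,225:490],(612,600),interpolation=cv2.INTER_CUBIC))
```

```text
scene bathtop 1760 [684. 152.] [167. 294.] 68.8 med z 0.1183 mean [0.6436 0.1674 0.1175]
scene racktop 1002 [558. 306.] [156. 366.] 45.6 med z 0.1226 mean [0.5243 0.3365 0.1222]
scene rodtop 42 [449. 383.] [21. 22.] 77.7 med z 0.1672 mean [0.4518 0.3815 0.1666]
scene caps 193 [504. 380.] [68. 96.] 61.8 med z 0.1539 mean [0.5089 0.3721 0.1529]
scene bars 675 [ 610. -201.] [515. 179.] 66.5 med z 0.1423 mean [ 0.6267 -0.2541  0.1415]
scene cheeks 694 [ 594. -201.] [530. 230.] 67.0 med z 0.0998 mean [ 0.5963 -0.2408  0.0998]
scene traywall 727 [ 623. -277.] [462. 525.] 3.8 med z 0.0419 mean [ 0.6274 -0.2474  0.0418]
side bathtop 896 [632. 165.] [119. 174.] 89.3 med z 0.1171 mean [0.6269 0.1581 0.1168]
side racktop 713 [555. 306.] [158. 365.] 46.1 med z 0.1215 mean [0.4843 0.3526 0.1214]
side rodtop 34 [445. 379.] [18. 18.] 63.8 med z 0.166 mean [0.4449 0.378  0.1654]
side caps 155 [493. 380.] [ 70. 107.] 60.4 med z 0.1527 mean [0.4978 0.3695 0.1519]
side bars 1319 [ 606. -204.] [511. 173.] 67.2 med z 0.1406 mean [ 0.612  -0.294   0.1392]
side cheeks 1383 [ 589. -204.] [530. 229.] 67.5 med z 0.0994 mean [ 0.5664 -0.2898  0.0996]
side traywall 1098 [ 619. -248.] [430. 468.] 4.8 med z 0.0411 mean [ 0.5842 -0.2397  0.0413]Traceback (most recent call last):
  File "<stdin>", line 28, in <module>
cv2.error: OpenCV(4.12.0) :-1: error: (-5:Bad argument) in function 'putText'
> Overload resolution failed:
>  - Layout of the output array img is incompatible with cv::Mat
>  - Expected Ptr<cv::UMat> for argument 'img'
```

Run:
```python
from h import *
I=np.zeros((500,950,3),np.uint8)
for n in ['scene','side']:
    p,im,ok=cloud(n); p=p[ok];c=im[ok]
    x=((p[:,0]-.3)*1000).astype(int); y=((.45-p[:,1])*1000).astype(int)
    m=(x>=0)&(x<500)&(y>=0)&(y<950)&(p[:,2]<.2)
    o=np.argsort(p[m][:,2])
    I[x[m][o],y[m][o]]=c[m][o]
I=cv2.dilate(I,np.ones((3,3)))
I=np.ascontiguousarray(I[::-1])
for g in range(0,950,100): cv2.putText(I,f"{.45-g/1000:.2f}",(g,495),0,.45,(0,255,255)); cv2.line(I,(g,485),(g,500),(0,255,255))
for g in range(0,500,100): cv2.putText(I,f"{.3+g/1000:.1f}",(0,499-g),0,.45,(0,255,255))
cv2.imwrite('pics/top.png',cv2.resize(I,(800,421),interpolation=cv2.INTER_AREA))
a=np.load('side.npz')['im']
cv2.imwrite('pics/sidecrop.png',cv2.resize(a[125:385,225:490],(612,600),interpolation=cv2.INTER_CUBIC))
```

```text
(no output)
```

View pics/top.png

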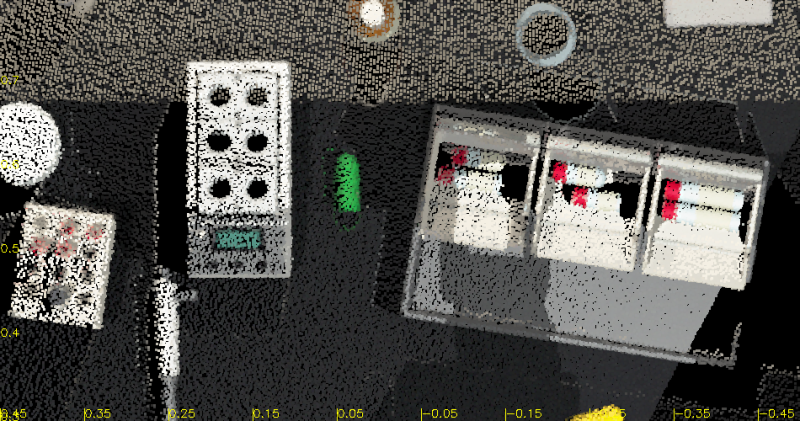

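View pics/sidecrop.png

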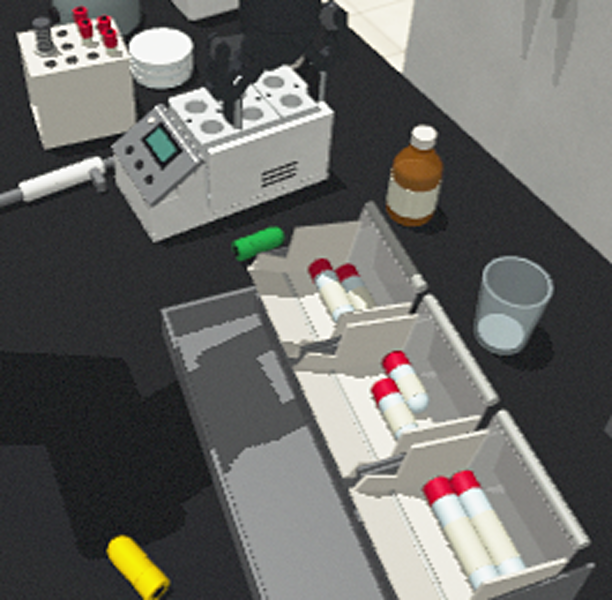

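The top-view map shows the wells next to the panel at about (0.577, 0.188) and (0.577, 0.145), and the rod at about (0.447, 0.381). The rack and dispenser are both yawed about -8°. The right bin holds the longest-looking tubes, the centre bin the shortest, and the left bin is partly hidden. I'll go to the rod first.

drive_tool(rows=[{"jaw": 0.085, "travel": [0.038, -0.0127, 0], "twist": 0}, {"jaw": 0.085, "travel": [0.038, -0.0127, 0], "twist": 0}, {"jaw": 0.085, "travel": [0.038, -0.0127, 0], "twist": 0}, {"jaw": 0.085, "travel": [0.038, -0.0127, 0], "twist": 0}, {"jaw": 0.085, "travel": [0.038, -0.0127, 0], "twist": 0}, {"jaw": 0.085, "travel": [0.038, -0.0127, 0], "twist": 0}, {"jaw": 0.085, "travel": [0.038, -0.0127, 0], "twist": 0}, {"jaw": 0.085, "travel": [0.038, -0.0127, 0], "twist": 0}, {"jaw": 0.085, "travel": [0.038, -0.0127, 0], "twist": 0}, {"jaw": 0.085, "travel": [0.038, -0.0127, 0], "twist": 0}])

```text
clock: 0.93
tool_pos: [0.4468, 0.3816, 0.3035]
ee_rot: [-3.141, 0.001, 1.571]
contact_force: [1.3, -0.1, 0.1]
width: 0.995
finger_force: 0.0
```

drive_tool(rows=[{"jaw": 0.05, "travel": [0, 0, 0], "twist": -0.12}, {"jaw": 0.05, "travel": [0, 0, 0], "twist": -0.12}, {"jaw": 0.05, "travel": [0, 0, 0], "twist": -0.12}, {"jaw": 0.05, "travel": [0, 0, 0], "twist": -0.12}, {"jaw": 0.05, "travel": [0, 0, 0], "twist": -0.12}, {"jaw": 0.05, "travel": [0, 0, 0], "twist": -0.12}, {"jaw": 0.05, "travel": [0, 0, 0], "twist": -0.12}, {"jaw": 0.05, "travel": [0, 0, 0], "twist": -0.12}, {"jaw": 0.05, "travel": [0, 0, 0], "twist": -0.12}, {"jaw": 0.05, "travel": [0, 0, 0], "twist": -0.12}])

```text
clock: 1.77
tool_pos: [0.4477, 0.3798, 0.3033]
ee_rot: [-3.141, -0.001, 2.777]
contact_force: [0.0, -0.2, 0.0]
width: 0.584
finger_force: 0.0
```

drive_tool(rows=[{"jaw": 0.05, "travel": [0, 0, 0], "twist": -0.12}, {"jaw": 0.05, "travel": [0, 0, 0], "twist": -0.12}, {"jaw": 0.05, "travel": [0, 0, 0], "twist": 0}, {"jaw": 0.05, "travel": [0, 0, 0], "twist": 0}, {"jaw": 0.05, "travel": [0, 0, 0], "twist": 0}, {"jaw": 0.05, "travel": [0, 0, 0], "twist": 0}, {"jaw": 0.05, "travel": [0, 0, 0], "twist": 0}, {"jaw": 0.05, "travel": [0, 0, 0], "twist": 0}, {"jaw": 0.05, "travel": [0, 0, 0], "twist": 0}, {"jaw": 0.05, "travel": [0, 0, 0], "twist": 0}])

```text
clock: 2.6
tool_pos: [0.448, 0.38, 0.3039]
ee_rot: [3.142, 0.0, 3.01]
contact_force: [1.0, 0.6, 0.3]
width: 0.585
finger_force: 0.0
```

Run:
```python
from h import *
im,d=save('wrist'); cv2.imwrite('pics/w1.png',im)
save('scene');save('side')
o=get_obs(); print(o['clock'],o['tool_pos'],o['ee_rot'],o['joint_positions'].round(2)); c=calibration('wrist'); print(-np.array(c['R']).T@c['t'])
for n in ['wrist','scene','side']:
    p,im,ok=cloud(n)
    m=ok&(abs(p[...,0]-.447)<.03)&(abs(p[...,1]-.381)<.03)&(p[...,2]>.164)&(p[...,2]<.172)
    q=p[m]; print(n,len(q), q.mean(0) if len(q) else '', (q.min(0)+q.max(0))/2 if len(q) else '')
```

```text
2.75 [0.44799109 0.37998654 0.30391773] [ 3.14155187e+00 -4.00398709e-05  3.01063601e+00] [ 0.63  0.32  1.48  0.    1.34 -0.81]
[0.37583074 0.38885968 0.37471623]
wrist 581 [0.44673777 0.38093074 0.16766936] [0.44717343 0.3808841  0.1668272 ]
scene 35 [0.45067605 0.38212981 0.16723432] [0.44905159 0.38283763 0.16747801]
side 25 [0.44550076 0.3792171  0.1664908 ] [0.44591423 0.38056585 0.16685531]
```

View pics/w1.png

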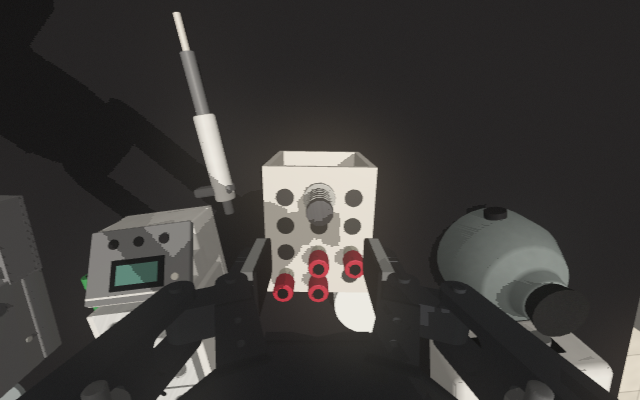

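The wrist view shows the rod handle at (319,205), centred between the fingers. The red-capped tubes are beyond it at (285–355, 265–290), clear of the finger plane. I'll descend and grip.

drive_tool(rows=[{"jaw": 0.05, "travel": [0.0012, 0.0008, 0.02], "twist": 0}, {"jaw": 0.05, "travel": [0, 0, 0.02], "twist": 0}, {"jaw": 0.05, "travel": [0, 0, 0.02], "twist": 0}, {"jaw": 0.05, "travel": [0, 0, 0.015], "twist": 0}, {"jaw": 0.05, "travel": [0, 0, 0.015], "twist": 0}, {"jaw": 0.05, "travel": [0, 0, 0.01], "twist": 0}, {"jaw": 0.05, "travel": [0, 0, 0], "twist": 0}, {"jaw": 0.05, "travel": [0, 0, 0], "twist": 0}, {"jaw": 0.05, "travel": [0, 0, 0], "twist": 0}, {"jaw": 0.05, "travel": [0, 0, 0], "twist": 0}])

```text
clock: 3.58
tool_pos: [0.4476, 0.3814, 0.2051]
ee_rot: [3.14, 0.002, 3.011]
contact_force: [0.8, 0.2, -0.4]
width: 0.584
finger_force: 0.0
```

drive_tool(squeeze=60, rows=[{"jaw": 0.01, "travel": [0, 0, 0], "twist": 0}, {"jaw": 0.01, "travel": [0, 0, 0], "twist": 0}, {"jaw": 0.01, "travel": [0, 0, 0], "twist": 0}, {"jaw": 0.01, "travel": [0, 0, 0], "twist": 0}, {"jaw": 0.01, "travel": [0, 0, 0], "twist": 0}, {"jaw": 0.01, "travel": [0, 0, 0], "twist": 0}, {"jaw": 0.01, "travel": [0, 0, 0], "twist": 0}, {"jaw": 0.01, "travel": [0, 0, 0], "twist": 0}, {"jaw": 0.01, "travel": [0, 0, 0], "twist": 0}, {"jaw": 0.01, "travel": [0, 0, 0], "twist": 0}])

```text
clock: 4.42
tool_pos: [0.4473, 0.3812, 0.2048]
ee_rot: [3.14, 0.001, 3.011]
contact_force: [-1.2, 0.2, 5.9]
width: 0.24
finger_force: 58.5
```

Run:
```python
from h import *
o=get_obs(); print(o)
im,d=save('wrist');
# wells from side/scene earlier + wrist
f=np.load('side.npz'); 
a=np.load('scene.npz')['im'][150:270,330:470]; b=f['im'][140:240,265:385]
cv2.imwrite('pics/wells.png',np.hstack([cv2.resize(a,(400,343),interpolation=cv2.INTER_CUBIC),cv2.resize(b,(400,343),interpolation=cv2.INTER_CUBIC)]))
```

```text
{'clock': 4.4167, 'joint_positions': array([ 6.33969653e-01,  4.12754631e-01,  1.61251450e+00,  6.94771187e-05,
        1.11469883e+00, -8.06062439e-01]), 'joint_velocities': array([-0.00213111, -0.00105203,  0.00043397, -0.000199  , -0.00029058,
        0.00062597]), 'effort': array([-2.28793882e-01, -4.57603776e+01, -2.03143322e+01, -7.45440437e-02,
       -2.47660205e-01, -4.47318380e-03]), 'tool_pos': array([0.44727715, 0.38124476, 0.20480881]), 'ee_rot': array([3.14042276e+00, 1.12910689e-03, 3.01079721e+00]), 'contact_force': array([-1.24866812,  0.1860488 ,  5.87384608]), 'ft_torque': array([-0.03830594,  0.07097946,  0.03631447]), 'finger_force': 58.47411632537842, 'width': 0.23972775149338016}
```

View pics/wells.png

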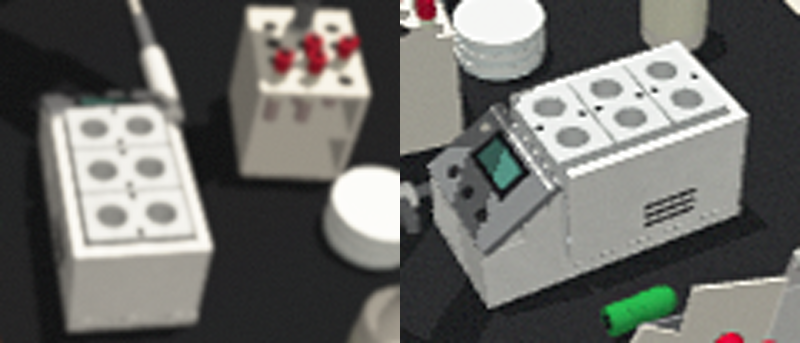

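The crops show the wells next to the panel. In the scene image they are at (379,194) left and (363,195) right. In the side image they are at (310,171) left and (317,180) right. I'll convert these and lift the rod.

Run:
```python
from h import *
print('scene',world('scene',379,194.1,.118),world('scene',363.2,194.8,.118))
print('side',world('side',309.7,171.2,.118),world('side',316.9,179.9,.118))
# detect dark well discs in rectified cloud: points at z<.1 inside bath top
for n in ['scene','side']:
    f=np.load(n+'.npz'); p,im,ok=cloud(n)
    K,R,t=f['K'],f['R'],f['t']
    # rectify top plane z=.118, 2px/mm, x .53-.63, y .1-.23
    xs=np.arange(.53,.72,.0005); ys=np.arange(.23,.10,-.0005)
    X,Y=np.meshgrid(xs,ys,indexing='ij'); W=np.stack([X,Y,0*X+.118],-1)@R.T+t; q=W@K.T
    r=cv2.remap(cv2.cvtColor(im,6),(q[...,0]/q[...,2]).astype(np.float32),(q[...,1]/q[...,2]).astype(np.float32),cv2.INTER_CUBIC)
    cv2.imwrite('pics/rect_%s.png'%n,r)
    b=(cv2.GaussianBlur(r,(0,0),3)<165).astype(np.uint8)
    k,l,s,c=cv2.connectedComponentsWithStats(b)
    for i in range(1,k):
        if 800<s[i,4]<5000 : print(n,s[i,4],(.53+c[i,1]*.0005).round(4),(.23-c[i,0]*.0005).round(4),s[i,2:4])
```

```text
scene [0.57936071 0.19091424 0.118     ] [0.5787189  0.14742379 0.118     ]
side [0.57299751 0.18595578 0.118     ] [0.57380681 0.14199317 0.118     ]
scene 1398 0.5773 0.1897 [46 38]
scene 1397 0.5774 0.1459 [45 39]
scene 1536 0.6321 0.1901 [47 40]
scene 1496 0.6323 0.1459 [47 41]
scene 1521 0.687 0.1901 [47 42]
scene 1535 0.6871 0.1461 [47 42]
side 1806 0.5729 0.1877 [48 52]
side 1901 0.573 0.1442 [48 50]
side 1851 0.6277 0.1885 [48 50]
side 1844 0.6279 0.1443 [48 49]
side 1811 0.6832 0.1885 [50 49]
side 1822 0.683 0.1447 [47 48]
```

drive_tool(rows=[{"jaw": 0.01, "travel": [0, 0, -0.005], "twist": 0}, {"jaw": 0.01, "travel": [0, 0, -0.01], "twist": 0}, {"jaw": 0.01, "travel": [0, 0, -0.02], "twist": 0}, {"jaw": 0.01, "travel": [0, 0, -0.02], "twist": 0}, {"jaw": 0.01, "travel": [0, 0, -0.02], "twist": 0}, {"jaw": 0.01, "travel": [0, 0, -0.02], "twist": 0}, {"jaw": 0.01, "travel": [0, 0, -0.02], "twist": 0}, {"jaw": 0.01, "travel": [0, 0, -0.02], "twist": 0}, {"jaw": 0.01, "travel": [0, 0, -0.005], "twist": 0}, {"jaw": 0.01, "travel": [0, 0, 0], "twist": 0}])

```text
clock: 5.3
tool_pos: [0.4475, 0.3813, 0.346]
ee_rot: [3.139, 0.003, 3.011]
contact_force: [-0.4, 0.6, -0.9]
width: 0.241
finger_force: 58.7
```

drive_tool(rows=[{"jaw": 0.01, "travel": [0, -0.02, -0.01], "twist": 0}, {"jaw": 0.01, "travel": [0, -0.034, -0.01], "twist": 0}, {"jaw": 0.01, "travel": [0, -0.036, 0], "twist": 0}, {"jaw": 0.01, "travel": [-0.026, -0.02, 0], "twist": 0}, {"jaw": 0.01, "travel": [-0.034, -0.016, 0], "twist": 0}, {"jaw": 0.01, "travel": [-0.034, -0.016, 0], "twist": 0}, {"jaw": 0.01, "travel": [-0.034, -0.016, 0], "twist": 0}, {"jaw": 0.01, "travel": [-0.0236, -0.0161, 0], "twist": 0}, {"jaw": 0.01, "travel": [0, 0, 0], "twist": 0}, {"jaw": 0.01, "travel": [0, 0, 0], "twist": 0}])

```text
clock: 6.13
tool_pos: [0.575, 0.1871, 0.3615]
ee_rot: [-3.14, -0.004, 3.008]
contact_force: [-0.0, 0.4, -1.1]
width: 0.243
finger_force: 58.9
```

Run:
```python
from h import *
im,d=save('side');s,_=save('scene'); w,_=save('wrist')
o=get_obs(); print(o['clock'],o['tool_pos'],o['contact_force'])
cv2.imwrite('pics/over.png',np.hstack([cv2.resize(im[100:240,255:385],(400,430)),cv2.resize(s[110:270,310:450],(400,430))]))
```

```text
6.2833 [0.57328743 0.18896673 0.36276989] [-0.49870314  0.98902613 -1.18332568]
```

View pics/over.png

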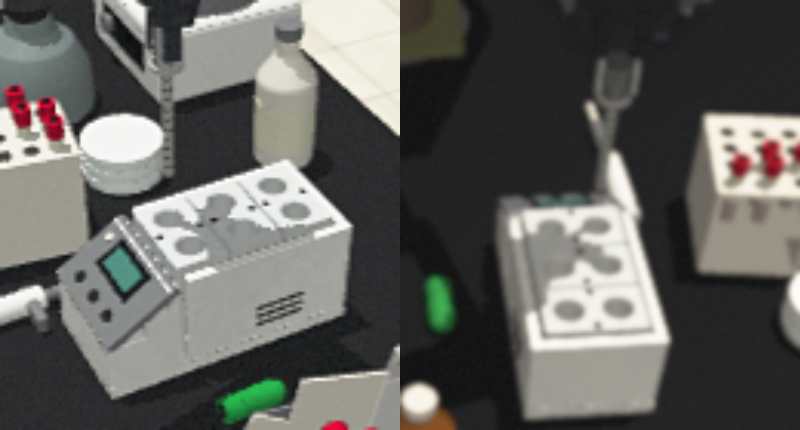

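The rod hangs upright over the left well; its tip in the side crop is at (168,175), directly above the mouth at (169,218). I'll lower it into the mouth, then test each candidate depth.

drive_tool(rows=[{"jaw": 0.01, "travel": [-0.0012, 0, 0.012], "twist": 0}, {"jaw": 0.01, "travel": [0, 0, 0.015], "twist": 0}, {"jaw": 0.01, "travel": [0, 0, 0.015], "twist": 0}, {"jaw": 0.01, "travel": [0, 0, 0.012], "twist": 0}, {"jaw": 0.01, "travel": [0, 0, 0.01], "twist": 0}, {"jaw": 0.01, "travel": [0, 0, 0.01], "twist": 0}, {"jaw": 0.01, "travel": [0, 0, 0.01], "twist": 0}, {"jaw": 0.01, "travel": [0, 0, 0.005], "twist": 0}, {"jaw": 0.01, "travel": [0, 0, 0], "twist": 0}, {"jaw": 0.01, "travel": [0, 0, 0], "twist": 0}])

```text
clock: 7.12
tool_pos: [0.5757, 0.1885, 0.2748]
ee_rot: [-3.142, -0.0, 3.011]
contact_force: [-0.4, -0.0, -1.4]
width: 0.244
finger_force: 58.9
```

drive_tool(rows=[{"jaw": 0.01, "travel": [0, 0, 0.004], "twist": 0}, {"jaw": 0.01, "travel": [0, 0, 0.003], "twist": 0}, {"jaw": 0.01, "travel": [0, 0, 0.002], "twist": 0}, {"jaw": 0.01, "travel": [0, 0, 0.001], "twist": 0}, {"jaw": 0.01, "travel": [0, 0, 0.001], "twist": 0}, {"jaw": 0.01, "travel": [0, 0, 0.001], "twist": 0}, {"jaw": 0.01, "travel": [0, 0, 0], "twist": 0}, {"jaw": 0.01, "travel": [0, 0, 0], "twist": 0}, {"jaw": 0.01, "travel": [0, 0, 0], "twist": 0}, {"jaw": 0.01, "travel": [0, 0, 0], "twist": 0}])

```text
clock: 7.95
tool_pos: [0.5758, 0.1884, 0.263]
ee_rot: [3.141, 0.0, 3.011]
contact_force: [-0.3, -0.2, -0.5]
width: 0.241
finger_force: 58.9
```

drive_tool(rows=[{"jaw": 0.01, "travel": [0, 0, 0.003], "twist": 0}, {"jaw": 0.01, "travel": [0, 0, 0.004], "twist": 0}, {"jaw": 0.01, "travel": [0, 0, 0.004], "twist": 0}, {"jaw": 0.01, "travel": [0, 0, 0.003], "twist": 0}, {"jaw": 0.01, "travel": [0, 0, 0.002], "twist": 0}, {"jaw": 0.01, "travel": [0, 0, 0.001], "twist": 0}, {"jaw": 0.01, "travel": [0, 0, 0.001], "twist": 0}, {"jaw": 0.01, "travel": [0, 0, 0.001], "twist": 0}, {"jaw": 0.01, "travel": [0, 0, 0.001], "twist": 0}, {"jaw": 0.01, "travel": [0, 0, 0], "twist": 0}])

```text
clock: 8.78
tool_pos: [0.5761, 0.1883, 0.2447]
ee_rot: [3.141, 0.002, 3.011]
contact_force: [-0.9, -0.8, 7.0]
width: 0.24
finger_force: 60.1
```

drive_tool(rows=[{"jaw": 0.01, "travel": [0, 0, 0.001], "twist": 0}, {"jaw": 0.01, "travel": [0, 0, 0.001], "twist": 0}, {"jaw": 0.01, "travel": [0, 0, 0], "twist": 0}, {"jaw": 0.01, "travel": [0, 0, 0], "twist": 0}, {"jaw": 0.01, "travel": [0, 0, 0], "twist": 0}, {"jaw": 0.01, "travel": [0, 0, 0], "twist": 0}, {"jaw": 0.01, "travel": [0, 0, 0], "twist": 0}, {"jaw": 0.01, "travel": [0, 0, 0], "twist": 0}, {"jaw": 0.01, "travel": [0, 0, 0], "twist": 0}, {"jaw": 0.01, "travel": [0, 0, 0], "twist": 0}])

```text
clock: 9.62
tool_pos: [0.5765, 0.1883, 0.2446]
ee_rot: [3.141, 0.004, 3.011]
contact_force: [-4.0, -1.5, 16.0]
width: 0.242
finger_force: 61.0
```

The bottom is firm at tip z ≈ 0.052, so the well is 66 mm deep and the middle tubes are the ones to tip out. I'll take the rod back to the rack.

drive_tool(rows=[{"jaw": 0.01, "travel": [0, 0, -0.005], "twist": 0}, {"jaw": 0.01, "travel": [0, 0, -0.012], "twist": 0}, {"jaw": 0.01, "travel": [0, 0, -0.02], "twist": 0}, {"jaw": 0.01, "travel": [0, 0, -0.025], "twist": 0}, {"jaw": 0.01, "travel": [0, 0, -0.025], "twist": 0}, {"jaw": 0.01, "travel": [0, 0, -0.02], "twist": 0}, {"jaw": 0.01, "travel": [0, 0, -0.013], "twist": 0}, {"jaw": 0.01, "travel": [0, 0, -0.005], "twist": 0}, {"jaw": 0.01, "travel": [0, 0, 0], "twist": 0}, {"jaw": 0.01, "travel": [0, 0, 0], "twist": 0}])

```text
clock: 10.45
tool_pos: [0.5754, 0.1883, 0.3652]
ee_rot: [-3.141, -0.001, 3.011]
contact_force: [-0.2, 0.4, -1.7]
width: 0.241
finger_force: 59.0
```

drive_tool(rows=[{"jaw": 0.01, "travel": [0.02, 0.016, 0], "twist": 0}, {"jaw": 0.01, "travel": [0.034, 0.016, 0], "twist": 0}, {"jaw": 0.01, "travel": [0.034, 0.016, 0], "twist": 0}, {"jaw": 0.01, "travel": [0.034, 0.016, 0], "twist": 0}, {"jaw": 0.01, "travel": [0.03, 0.016, 0], "twist": 0}, {"jaw": 0.01, "travel": [0, 0.034, 0], "twist": 0}, {"jaw": 0.01, "travel": [0, 0.034, 0], "twist": 0}, {"jaw": 0.01, "travel": [0, 0.026, 0], "twist": 0}, {"jaw": 0.01, "travel": [0, 0, 0], "twist": 0}, {"jaw": 0.01, "travel": [0, 0, 0], "twist": 0}])

```text
clock: 11.28
tool_pos: [0.447, 0.3816, 0.3636]
ee_rot: [-3.139, -0.003, 3.013]
contact_force: [0.3, -0.5, -1.4]
width: 0.235
finger_force: 59.1
```

drive_tool(rows=[{"jaw": 0.01, "travel": [0, 0, 0], "twist": 0}, {"jaw": 0.01, "travel": [0, 0, 0], "twist": 0}, {"jaw": 0.01, "travel": [0, 0, 0], "twist": 0}, {"jaw": 0.01, "travel": [0, 0, 0], "twist": 0}, {"jaw": 0.01, "travel": [0, 0, 0], "twist": 0}, {"jaw": 0.01, "travel": [0, 0, 0], "twist": 0}, {"jaw": 0.01, "travel": [0, 0, 0], "twist": 0}, {"jaw": 0.01, "travel": [0, 0, 0], "twist": 0}, {"jaw": 0.01, "travel": [0, 0, 0], "twist": 0}, {"jaw": 0.01, "travel": [0, 0, 0], "twist": 0}])

```text
clock: 12.12
tool_pos: [0.4477, 0.3807, 0.3659]
ee_rot: [3.142, -0.0, 3.011]
contact_force: [-0.4, 0.2, -1.8]
width: 0.242
finger_force: 59.1
```

Run:
```python
from h import *
o=get_obs(); print(o['clock'],o['tool_pos'],o['ee_rot'],o['contact_force'])
im,d=save('wrist'); a,_=save('side'); b,_=save('scene')
y=o['ee_rot'][2]; e=np.array([.4473,.3812])-o['tool_pos'][:2]; print('tool shift',e@[np.cos(y),np.sin(y)],e@[np.sin(y),-np.cos(y)])
p,_,ok=cloud('wrist'); m=ok&(abs(p[...,0]-.447)<.025)&(abs(p[...,1]-.381)<.025)&(p[...,2]>.13)&(p[...,2]<.3)
for z in np.arange(.16,.3,.02):
  q=p[m&(abs(p[...,2]-z)<.01)]
  if len(q): print(z.round(3),len(q),q.mean(0))
```

```text
12.1167 [0.44767463 0.38073056 0.36592089] [ 3.14155768e+00 -1.87129329e-05  3.01083535e+00] [-0.41549856  0.22213535 -1.77679005]
tool shift 0.0004326411075901267 0.0004165868537378331
0.18 42 [0.44416264 0.38041452 0.18268286]
0.2 71 [0.44406278 0.38035911 0.20054637]
0.22 92 [0.44411717 0.38034536 0.22084069]
0.24 113 [0.44406483 0.38037088 0.24076886]
0.26 51 [0.44368287 0.38033226 0.25416654]
0.28 453 [0.43726901 0.38122575 0.28829602]
```

drive_tool(rows=[{"jaw": 0.01, "travel": [0.0004, 0.0004, 0.012], "twist": 0}, {"jaw": 0.01, "travel": [0, 0, 0.016], "twist": 0}, {"jaw": 0.01, "travel": [0, 0, 0.012], "twist": 0}, {"jaw": 0.01, "travel": [0, 0, 0.006], "twist": 0}, {"jaw": 0.01, "travel": [0, 0, 0.004], "twist": 0}, {"jaw": 0.01, "travel": [0, 0, 0.003], "twist": 0}, {"jaw": 0.01, "travel": [0, 0, 0.003], "twist": 0}, {"jaw": 0.01, "travel": [0, 0, 0.003], "twist": 0}, {"jaw": 0.01, "travel": [0, 0, 0], "twist": 0}, {"jaw": 0.01, "travel": [0, 0, 0], "twist": 0}])

```text
clock: 13.1
tool_pos: [0.4475, 0.3812, 0.3071]
ee_rot: [3.141, 0.0, 3.011]
contact_force: [-0.1, 0.6, -0.1]
width: 0.243
finger_force: 59.1
```

drive_tool(rows=[{"jaw": 0.01, "travel": [0, 0, 0.008], "twist": 0}, {"jaw": 0.01, "travel": [0, 0, 0.013], "twist": 0}, {"jaw": 0.01, "travel": [0, 0, 0.015], "twist": 0}, {"jaw": 0.01, "travel": [0, 0, 0.015], "twist": 0}, {"jaw": 0.01, "travel": [0, 0, 0.015], "twist": 0}, {"jaw": 0.01, "travel": [0, 0, 0.015], "twist": 0}, {"jaw": 0.01, "travel": [0, 0, 0.01], "twist": 0}, {"jaw": 0.01, "travel": [0, 0, 0.006], "twist": 0}, {"jaw": 0.01, "travel": [0, 0, 0.003], "twist": 0}, {"jaw": 0.01, "travel": [0, 0, 0], "twist": 0}])

```text
clock: 13.93
tool_pos: [0.4473, 0.3811, 0.2064]
ee_rot: [-3.141, -0.001, 3.011]
contact_force: [0.3, -0.2, -1.7]
width: 0.24
finger_force: 59.1
```

drive_tool(rows=[{"jaw": 0.01, "travel": [0, 0, 0.001], "twist": 0}, {"jaw": 0.01, "travel": [0, 0, 0.0005], "twist": 0}, {"jaw": 0.01, "travel": [0, 0, 0], "twist": 0}, {"jaw": 0.05, "travel": [0, 0, 0], "twist": 0}, {"jaw": 0.05, "travel": [0, 0, 0], "twist": 0}, {"jaw": 0.05, "travel": [0, 0, 0], "twist": 0}, {"jaw": 0.05, "travel": [0, 0, 0], "twist": 0}, {"jaw": 0.05, "travel": [0, 0, 0], "twist": 0}, {"jaw": 0.05, "travel": [0, 0, 0], "twist": 0}, {"jaw": 0.05, "travel": [0, 0, 0], "twist": 0}])

```text
clock: 14.77
tool_pos: [0.4474, 0.3812, 0.2054]
ee_rot: [3.142, 0.0, 3.011]
contact_force: [-0.7, 0.1, -1.0]
width: 0.588
finger_force: 0.0
```

drive_tool(rows=[{"jaw": 0.05, "travel": [0, 0, -0.01], "twist": 0}, {"jaw": 0.05, "travel": [0, 0, -0.015], "twist": 0}, {"jaw": 0.05, "travel": [0, 0, -0.025], "twist": 0}, {"jaw": 0.05, "travel": [0, 0, -0.025], "twist": 0}, {"jaw": 0.05, "travel": [0, 0, -0.025], "twist": 0}, {"jaw": 0.05, "travel": [0, 0, -0.015], "twist": 0}, {"jaw": 0.05, "travel": [0, 0, 0], "twist": 0}, {"jaw": 0.0, "travel": [0, 0, 0], "twist": 0}, {"jaw": 0.0, "travel": [0, 0, 0], "twist": 0}, {"jaw": 0.0, "travel": [0, 0, 0], "twist": 0}])

```text
clock: 15.6
tool_pos: [0.4467, 0.3806, 0.3189]
ee_rot: [-3.14, -0.002, 3.011]
contact_force: [-0.2, 0.7, 0.3]
width: 0.169
finger_force: 0.0
```

Run:
```python
from h import *
o=get_obs(); print(o['clock'],o['tool_pos'],o['ee_rot'],o['width'])
save('wrist')
save('scene');save('side')
p,_,ok=cloud('wrist'); m=ok&(abs(p[...,0]-.447)<.03)&(abs(p[...,1]-.381)<.03)&(p[...,2]>.16)&(p[...,2]<.175)
q=p[m];print('rod top',len(q),q.mean(0),np.percentile(q[:,2],95))
# dispenser: line fits. bars: top z>.138
for n in ['scene','side']:
    p,im,ok=cloud(n); 
    m=ok&(p[...,2]>.139)&(p[...,2]<.150)&(p[...,0]>.55)&(p[...,0]<.75)&(p[...,1]<-.03)&(p[...,1]>-.5)
    q=p[m]; 
    # back bar = points with greatest x for given y: rotate by yaw -8deg
    ys=-np.radians(7.8); ex=np.array([np.cos(ys),np.sin(ys)]); ey=np.array([-ex[1],ex[0]])
    a=q[:,:2]@ex; b=q[:,:2]@ey
    k=a>np.percentile(a,99)-.014
    vx,vy,x0,y0=cv2.fitLine(q[k][:,:2].astype(np.float32),cv2.DIST_HUBER,0,.001,.001).ravel()
    print(n,k.sum(),'dir deg',np.degrees(np.arctan2(-vx*np.sign(vy),abs(vy))),'pt',x0,y0,'a range',a[k].min(),a[k].max(),'z',np.percentile(q[k][:,2],95))
    bb=b[k]; h,e=np.histogram(bb,np.arange(bb.min()-.01,bb.max()+.01,.004)); print([(round(x,3),int(c)) for x,c in zip(e,h)])
    # red caps and tube lengths
    f=im.astype(int); red=ok&(f[...,2]>110)&(f[...,1]<60)&(p[...,1]<-.03)&(p[...,2]>.03)
    l=cv2.connectedComponentsWithStats(red.astype(np.uint8))
    for i in range(1,l[0]):
        if l[2][i,4]>15: w=p[l[1]==i].mean(0); print('cap',l[3][i].round(),w.round(3),'b',(w[:2]@ey).round(3))
a=np.load('side.npz')['im']
cv2.imwrite('pics/bins.png',cv2.resize(a[205:345,325:460],(579,600),interpolation=cv2.INTER_CUBIC))
```

```text
15.6 [0.44665412 0.38064743 0.31889784] [-3.13950348e+00 -2.21777214e-03  3.01078635e+00] 0.16863496989029378
rod top 536 [0.44680955 0.38056625 0.16720075] 0.16861992975592072
scene 477 dir deg -9.0257845 pt 0.6284792 -0.24230222 a range 0.6493224761754233 0.6638918462285649 z 0.1457471988165676
[(np.float64(-0.379), 0), (np.float64(-0.375), 0), (np.float64(-0.371), 1), (np.float64(-0.367), 4), (np.float64(-0.363), 3), (np.float64(-0.359), 3), (np.float64(-0.355), 5), (np.float64(-0.351), 4), (np.float64(-0.347), 2), (np.float64(-0.343), 5), (np.float64(-0.339), 2), (np.float64(-0.335), 4), (np.float64(-0.331), 5), (np.float64(-0.327), 5), (np.float64(-0.323), 3), (np.float64(-0.319), 3), (np.float64(-0.315), 5), (np.float64(-0.311), 6), (np.float64(-0.307), 3), (np.float64(-0.303), 3), (np.float64(-0.299), 3), (np.float64(-0.295), 6), (np.float64(-0.291), 4), (np.float64(-0.287), 4), (np.float64(-0.283), 5), (np.float64(-0.279), 3), (np.float64(-0.275), 5), (np.float64(-0.271), 6), (np.float64(-0.267), 3), (np.float64(-0.263), 3), (np.float64(-0.259), 8), (np.float64(-0.255), 4), (
[... 3952 characters left out ...]
at64(-0.049), 6), (np.float64(-0.045), 7), (np.float64(-0.041), 5), (np.float64(-0.037), 7), (np.float64(-0.033), 3), (np.float64(-0.029), 7), (np.float64(-0.025), 4), (np.float64(-0.021), 8), (np.float64(-0.017), 4), (np.float64(-0.013), 6), (np.float64(-0.009), 5), (np.float64(-0.005), 5), (np.float64(-0.001), 4), (np.float64(0.003), 6), (np.float64(0.007), 5), (np.float64(0.011), 7), (np.float64(0.015), 2), (np.float64(0.019), 1), (np.float64(0.023), 0)]
cap [363. 240.] [ 0.589 -0.08   0.081] b 0.001
cap [374. 242.] [ 0.613 -0.096  0.078] b -0.012
cap [395. 281.] [ 0.592 -0.214  0.077] b -0.132
cap [391. 293.] [ 0.563 -0.239  0.081] b -0.161
cap [419. 335.] [ 0.558 -0.347  0.08 ] b -0.268
```

View pics/bins.png

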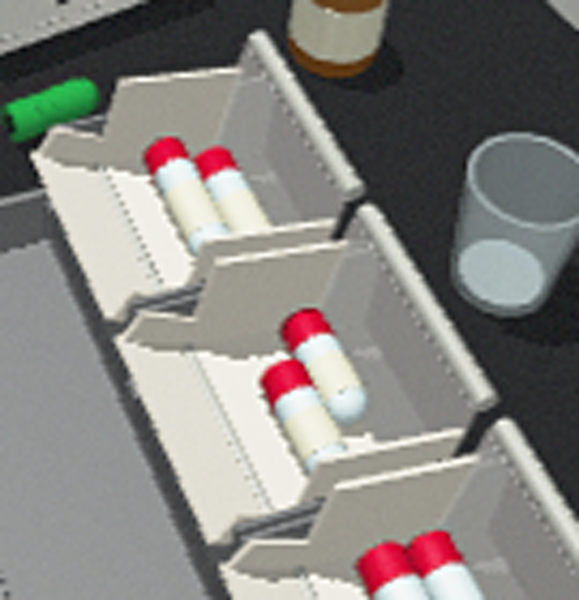

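The bins crop shows caps at (165,150) and (215,160) in the left bin, and at (305,325) and (287,378) in the centre bin. Rod is back in the rack: its top is at z 0.167, at its original xy. Before choosing a bin I'll measure the tube lengths in mm.

Run:
```python
from h import *
A=lambda u,v:world('side',325+u/4.289,205+v/4.286,.078)
B=lambda u,v:world('side',225+u/2.309,125+v/2.308,.078)
for n,a,b in [('left to label end/blue',A(160,143),A(205,238)),('left to visible end',A(160,143),A(213,252)),('centre total',A(303,313),A(352,413)),('centre to blue',A(303,313),A(343,390)),('right total',B(435,480),B(487,585)),('right2',B(463,472),B(517,570))]: print(n,np.linalg.norm(a-b).round(4))
# dispenser geometry: bar line from points near z top, with yaw -8.8
for ydeg in (-7.8,-8.9):
  y=np.radians(ydeg); ex=np.array([np.cos(y),np.sin(y)]); ey=np.array([-ex[1],ex[0]])
  for n in ['scene','side']:
    p,im,ok=cloud(n); q=p[ok&(p[...,2]>.1415)&(p[...,2]<.150)&(p[...,0]>.57)&(p[...,0]<.75)&(p[...,1]<0)&(p[...,1]>-.48)]
    a=q[:,:2]@ex; b=q[:,:2]@ey; k=a>a.max()-.02
    for lo,hi in [(-.36,-.27),(-.23,-.13),(-.09,0)]:
        j=k&(b>lo)&(b<hi); print(ydeg,n,lo,j.sum(),np.median(a[j]).round(4),np.percentile(a[j],[5,95]).round(4),(b[k].min()+b[k].max())/2)
```

```text
left to label end/blue 0.073
left to visible end 0.0833
centre total 0.0635
centre to blue 0.0498
right total 0.0949
right2 0.091
-7.8 scene -0.36 98 0.6503 [0.645  0.6549] -0.17378967562936984
-7.8 scene -0.23 110 0.6537 [0.649  0.6577] -0.17378967562936984
-7.8 scene -0.09 105 0.6576 [0.6517 0.6618] -0.17378967562936984
-7.8 side -0.36 172 0.6466 [0.6428 0.6507] -0.1760263676082303
-7.8 side -0.23 142 0.6496 [0.6454 0.6537] -0.1760263676082303
-7.8 side -0.09 86 0.6522 [0.6484 0.6568] -0.1760263676082303
-8.9 scene -0.36 96 0.656 [0.6504 0.6604] -0.1612393340411531
-8.9 scene -0.23 100 0.6569 [0.6521 0.6612] -0.1612393340411531
-8.9 scene -0.09 101 0.658 [0.6529 0.662 ] -0.1612393340411531
-8.9 side -0.36 176 0.6526 [0.6488 0.6565] -0.16349276250690534
-8.9 side -0.23 139 0.6529 [0.6488 0.657 ] -0.16349276250690534
-8.9 side -0.09 90 0.6534 [0.6495 0.6574] -0.16349276250690534
```

The left bin's tubes come to about 84 mm overall. The centre ones are 64 mm, and the right ones are over 95 mm and clipped in the view. So the left bin is bin_middle. I'll move behind its bar with the fingers shut.

drive_tool(rows=[{"jaw": 0, "travel": [-0.0208, -0.0343, 0], "twist": 0}, {"jaw": 0, "travel": [-0.0208, -0.0343, 0], "twist": 0}, {"jaw": 0, "travel": [-0.0208, -0.0343, 0], "twist": 0}, {"jaw": 0, "travel": [-0.0208, -0.0343, 0], "twist": 0}, {"jaw": 0, "travel": [-0.0208, -0.0343, 0], "twist": 0}, {"jaw": 0, "travel": [-0.0208, -0.0343, 0], "twist": 0}, {"jaw": 0, "travel": [-0.0208, -0.0343, 0], "twist": 0}, {"jaw": 0, "travel": [-0.0208, -0.0343, 0], "twist": 0}, {"jaw": 0, "travel": [-0.0208, -0.0343, 0], "twist": 0}, {"jaw": 0, "travel": [-0.0208, -0.0343, 0], "twist": 0}])

```text
clock: 16.58
tool_pos: [0.6091, 0.012, 0.3197]
ee_rot: [3.142, -0.001, 3.011]
contact_force: [0.6, 0.6, -0.4]
width: 0.004
finger_force: 0.0
```

drive_tool(rows=[{"jaw": 0, "travel": [-0.0208, -0.0343, 0], "twist": 0}, {"jaw": 0, "travel": [-0.0208, -0.0343, 0], "twist": 0}, {"jaw": 0, "travel": [-0.0208, -0.0343, 0], "twist": 0}, {"jaw": 0, "travel": [-0.0208, -0.0343, 0], "twist": 0.025}, {"jaw": 0, "travel": [0, 0, 0], "twist": 0}, {"jaw": 0, "travel": [0, 0, 0], "twist": 0}, {"jaw": 0, "travel": [0, 0, 0], "twist": 0}, {"jaw": 0, "travel": [0, 0, 0], "twist": 0}, {"jaw": 0, "travel": [0, 0, 0], "twist": 0}, {"jaw": 0, "travel": [0, 0, 0], "twist": 0}])

```text
clock: 17.42
tool_pos: [0.6731, -0.1313, 0.3207]
ee_rot: [3.141, 0.0, 2.988]
contact_force: [0.4, 0.3, 0.2]
width: 0.0
finger_force: 0.0
```

Run:
```python
from h import *
o=get_obs(); print(o['clock'],o['tool_pos'],o['ee_rot'],o['width'])
im,d=save('wrist'); cv2.imwrite('pics/w2.png',im)
p,im,ok=cloud('wrist')
y=np.radians(-9); ex=np.array([np.cos(y),np.sin(y)]); ey=np.array([-ex[1],ex[0]])
q=p[ok&(p[...,2]>.137)&(p[...,2]<.150)&(p[...,0]>.57)&(p[...,0]<.75)&(p[...,1]<0)&(p[...,1]>-.3)]
a=q[:,:2]@ex; b=q[:,:2]@ey; k=a>.635
print(k.sum(),np.percentile(a[k],[2,50,98]),np.percentile(b[k],[1,99]),np.percentile(q[k][:,2],[5,50,95])); t=o['tool_pos'][:2]; print('tcp a,b',t@ex,t@ey)
```

```text
17.4167 [ 0.6731032  -0.13133827  0.32071247] [3.14140992e+00 3.80030031e-06 2.98771684e+00] 2.0130490199272787e-05
3296 [0.64926488 0.65421432 0.66064936] [-0.19827591  0.02939759] [0.13962854 0.14314342 0.14482455]
tcp a,b 0.6853620172306816 -0.02442473390952958
```

View pics/w2.png

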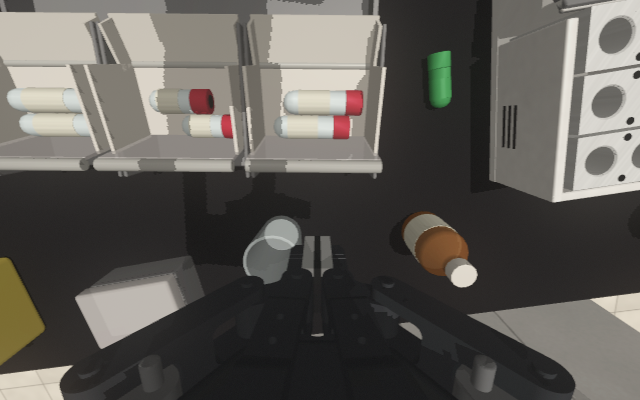

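The wrist view confirms it: the bin with its bar at u 248–380, v 165 holds tubes about 80 px long, against about 62 px for the short tubes next door, so they are the 84 mm ones. I'll descend behind the bar.

drive_tool(rows=[{"jaw": 0, "travel": [0, -0.006, 0.01], "twist": 0}, {"jaw": 0, "travel": [0, 0, 0.02], "twist": 0}, {"jaw": 0, "travel": [0, 0, 0.025], "twist": 0}, {"jaw": 0, "travel": [0, 0, 0.025], "twist": 0}, {"jaw": 0, "travel": [0, 0, 0.02], "twist": 0}, {"jaw": 0, "travel": [0, 0, 0.0145], "twist": 0}, {"jaw": 0, "travel": [0, 0, 0.005], "twist": 0}, {"jaw": 0, "travel": [0, 0, 0], "twist": 0}, {"jaw": 0, "travel": [0, 0, 0], "twist": 0}, {"jaw": 0, "travel": [0, 0, 0], "twist": 0}])

```text
clock: 18.3
tool_pos: [0.6733, -0.139, 0.2022]
ee_rot: [-3.141, 0.002, 2.986]
contact_force: [0.7, -0.6, 0.2]
width: 0.003
finger_force: 0.0
```

drive_tool(rows=[{"jaw": 0, "travel": [0.004, 0, 0], "twist": 0}, {"jaw": 0, "travel": [0.003, 0, 0], "twist": 0}, {"jaw": 0, "travel": [0.003, 0, 0], "twist": 0}, {"jaw": 0, "travel": [0.002, 0, 0], "twist": 0}, {"jaw": 0, "travel": [0.001, 0, 0], "twist": 0}, {"jaw": 0, "travel": [0, 0, 0], "twist": 0}, {"jaw": 0, "travel": [0, 0, 0], "twist": 0}, {"jaw": 0, "travel": [0, 0, 0], "twist": 0}, {"jaw": 0, "travel": [0, 0, 0], "twist": 0}, {"jaw": 0, "travel": [0, 0, 0], "twist": 0}])

```text
clock: 19.13
tool_pos: [0.6599, -0.1369, 0.2009]
ee_rot: [-3.142, 0.0, 2.986]
contact_force: [1.4, -0.7, 1.3]
width: 0.001
finger_force: 0.5
```

drive_tool(rows=[{"jaw": 0, "travel": [0.002, 0, -0.001], "twist": 0}, {"jaw": 0, "travel": [0.0025, 0, -0.003], "twist": 0}, {"jaw": 0, "travel": [0.0025, 0, -0.003], "twist": 0}, {"jaw": 0, "travel": [0.003, 0, -0.003], "twist": 0}, {"jaw": 0, "travel": [0.003, 0, -0.003], "twist": 0}, {"jaw": 0, "travel": [0.003, 0, -0.003], "twist": 0}, {"jaw": 0, "travel": [0.003, 0, -0.003], "twist": 0}, {"jaw": 0, "travel": [0.003, 0, -0.003], "twist": 0}, {"jaw": 0, "travel": [0, 0, 0], "twist": 0}, {"jaw": 0, "travel": [0, 0, 0], "twist": 0}])

```text
clock: 19.97
tool_pos: [0.6386, -0.1334, 0.224]
ee_rot: [3.142, 0.003, 2.986]
contact_force: [5.4, 0.4, 3.9]
width: 0.002
finger_force: 2.8
```

Run:
```python
from h import *
o=get_obs(); print(o['tool_pos'],o['contact_force'])
y=np.radians(-9); ex=np.array([np.cos(y),np.sin(y)]); ey=np.array([-ex[1],ex[0]]); print('a',o['tool_pos'][:2]@ex)
for n in ['side','scene']:
    save(n); p,im,ok=cloud(n); a=p[...,:2]@ex; b=p[...,:2]@ey
    for lo,hi in [(-.02,.02),(-.085,-.05)]:
        m=ok&(b>lo)&(b<hi)&(a>.58)&(a<.665)&(p[...,2]>.12)&(p[...,2]<.19); q=p[m]
        k=q[:,2]>np.percentile(q[:,2],97)-.008
        print(n,lo,k.sum(),'top z',np.percentile(q[:,2],97),'a',np.median(a[m][k]))
```

```text
[ 0.63858249 -0.133449    0.22397859] [5.37830455 0.37129611 3.89068953]
a 0.6515965047481785
side -0.02 67 top z 0.16587832529704719 a 0.6306854646997659
side -0.085 66 top z 0.16544082756308345 a 0.6312571039114708
scene -0.02 14 top z 0.18042585917832463 a 0.6569901759630883
scene -0.085 49 top z 0.1663017234783689 a 0.638936661536563
```

drive_tool(rows=[{"jaw": 0, "travel": [0.003, 0, -0.0025], "twist": 0}, {"jaw": 0, "travel": [0.003, 0, -0.0025], "twist": 0}, {"jaw": 0, "travel": [0.003, 0, -0.002], "twist": 0}, {"jaw": 0, "travel": [0.003, 0, -0.002], "twist": 0}, {"jaw": 0, "travel": [0.003, 0, -0.002], "twist": 0}, {"jaw": 0, "travel": [0.003, 0, -0.002], "twist": 0}, {"jaw": 0, "travel": [0.003, 0, -0.002], "twist": 0}, {"jaw": 0, "travel": [0.003, 0, -0.0015], "twist": 0}, {"jaw": 0, "travel": [0.0015, 0, -0.0005], "twist": 0}, {"jaw": 0, "travel": [0, 0, 0], "twist": 0}])

```text
clock: 20.9
tool_pos: [0.6118, -0.1293, 0.2397]
ee_rot: [-3.142, -0.002, 2.986]
contact_force: [2.8, 0.2, 2.0]
width: 0.001
finger_force: 1.4
```

drive_tool(rows=[{"jaw": 0, "travel": [0.003, 0, -0.0015], "twist": 0}, {"jaw": 0, "travel": [0.003, 0, -0.0015], "twist": 0}, {"jaw": 0, "travel": [0.003, 0, -0.0015], "twist": 0}, {"jaw": 0, "travel": [0.003, 0, -0.0015], "twist": 0}, {"jaw": 0, "travel": [0.003, 0, -0.001], "twist": 0}, {"jaw": 0, "travel": [0.003, 0, -0.001], "twist": 0}, {"jaw": 0, "travel": [0.003, 0, -0.001], "twist": 0}, {"jaw": 0, "travel": [0.003, 0, -0.001], "twist": 0}, {"jaw": 0, "travel": [0.003, 0, -0.0005], "twist": 0}, {"jaw": 0, "travel": [0.0015, 0, 0], "twist": 0}])

```text
clock: 21.73
tool_pos: [0.5843, -0.125, 0.2507]
ee_rot: [3.142, 0.0, 2.986]
contact_force: [1.8, 0.4, 0.4]
width: 0.005
finger_force: 0.9
```

```bash
cat > chk.py <<'E'
from h import *
o=get_obs(); print(o['clock'],o['tool_pos'],o['contact_force'])
y=np.radians(-9); ex=np.array([np.cos(y),np.sin(y)]); ey=np.array([-ex[1],ex[0]]); print('a',o['tool_pos'][:2]@ex)
for n in ['side','scene']:
    save(n); p,im,ok=cloud(n); a=p[...,:2]@ex; b=p[...,:2]@ey
    for lo,hi in [(-.01,.02),(-.085,-.06)]:
        m=ok&(b>lo)&(b<hi)&(a>.5)&(a<.66)&(p[...,2]>.12)&(p[...,2]<.2); q=p[m]
        k=q[:,2]>np.percentile(q[:,2],97)-.006
        print(n,lo,k.sum(),'top z',np.percentile(q[:,2],97),'a',np.median(a[m][k]))
E
python3 chk.py
```

```text
21.7333 [ 0.58431961 -0.12497018  0.25073547] [1.82552735 0.41362257 0.36198532]
a 0.5966753119243796
side -0.01 48 top z 0.18989328349469534 a 0.5765949366173854
side -0.085 46 top z 0.1900169350963377 a 0.5762802818349252
scene -0.01 44 top z 0.18986001175513267 a 0.5832980588064408
scene -0.085 33 top z 0.18991092953696867 a 0.5832063366722713
```

drive_tool(rows=[{"jaw": 0, "travel": [0.003, 0, -0.0005], "twist": 0}, {"jaw": 0, "travel": [0.003, 0, -0.0005], "twist": 0}, {"jaw": 0, "travel": [0.003, 0, -0.0005], "twist": 0}, {"jaw": 0, "travel": [0.003, 0, -0.0005], "twist": 0}, {"jaw": 0, "travel": [0.003, 0, -0.0005], "twist": 0}, {"jaw": 0, "travel": [0.003, 0, -0.0005], "twist": 0}, {"jaw": 0, "travel": [0.003, 0, 0], "twist": 0}, {"jaw": 0, "travel": [0.003, 0, 0], "twist": 0}, {"jaw": 0, "travel": [0.003, 0, 0], "twist": 0}, {"jaw": 0, "travel": [0.002, 0, 0], "twist": 0}])

```text
clock: 22.67
tool_pos: [0.5557, -0.1204, 0.2534]
ee_rot: [3.141, 0.0, 2.986]
contact_force: [4.3, 0.4, -3.0]
width: -0.0
finger_force: 2.3
```

drive_tool(rows=[{"jaw": 0, "travel": [0.001, 0, 0], "twist": 0}, {"jaw": 0, "travel": [0.001, 0, 0], "twist": 0}, {"jaw": 0, "travel": [0.001, 0, 0], "twist": 0}, {"jaw": 0, "travel": [0, 0, 0], "twist": 0}, {"jaw": 0, "travel": [0, 0, 0], "twist": 0}, {"jaw": 0, "travel": [0, 0, 0], "twist": 0}, {"jaw": 0, "travel": [0, 0, 0], "twist": 0}, {"jaw": 0, "travel": [0, 0, 0], "twist": 0}, {"jaw": 0, "travel": [0, 0, 0], "twist": 0}, {"jaw": 0, "travel": [0, 0, 0], "twist": 0}])

```text
clock: 23.5
tool_pos: [0.555, -0.1203, 0.2535]
ee_rot: [3.141, 0.004, 2.986]
contact_force: [7.8, 0.2, -4.7]
width: 0.003
finger_force: 3.4
```

```bash
python3 chk.py
```

```text
23.5 [ 0.55499568 -0.12030399  0.25347784] [ 7.84612278  0.23825717 -4.67598008]
a 0.5669824490087115
side -0.01 51 top z 0.19123420349048997 a 0.5472901187652637
side -0.085 47 top z 0.1906644203339955 a 0.5478072032338636
scene -0.01 41 top z 0.19045886907019066 a 0.5545791809762852
scene -0.085 39 top z 0.19030642385444604 a 0.5533384492198032
```

The bin is at its stop: the force is rising and a = 0.567, as predicted. I'll hold it, press a little more, and look at the tubes.

drive_tool(rows=[{"jaw": 0, "travel": [0.001, 0, 0], "twist": 0}, {"jaw": 0, "travel": [0.001, 0, 0], "twist": 0}, {"jaw": 0, "travel": [0, 0, 0], "twist": 0}, {"jaw": 0, "travel": [0, 0, 0], "twist": 0}, {"jaw": 0, "travel": [0, 0, 0], "twist": 0}, {"jaw": 0, "travel": [0, 0, 0], "twist": 0}, {"jaw": 0, "travel": [0, 0, 0], "twist": 0}, {"jaw": 0, "travel": [0, 0, 0], "twist": 0}, {"jaw": 0, "travel": [0, 0, 0], "twist": 0}, {"jaw": 0, "travel": [0, 0, 0], "twist": 0}])

```text
clock: 24.43
tool_pos: [0.5543, -0.1202, 0.2536]
ee_rot: [3.141, 0.007, 2.986]
contact_force: [11.2, 0.0, -5.9]
width: 0.003
finger_force: 4.9
```

Run:
```python
from h import *
im,d=save('side'); cv2.imwrite('pics/tip.png',cv2.resize(im[150:370,230:490],(700,592),interpolation=cv2.INTER_CUBIC)); print(get_obs()['contact_force'])
```

```text
[ 9.74511398 -0.53674266 -5.70349773]
```

View pics/tip.png

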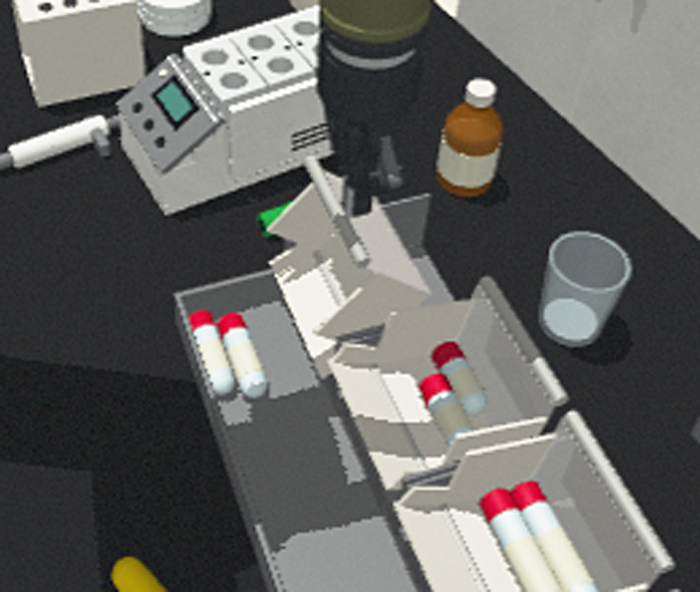

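Both middle tubes lie in the catch tray at about (212,352) and (242,355), and the other bins are untouched. I'll guide the bin back home.

drive_tool(rows=[{"jaw": 0, "travel": [-0.005, 0, 0], "twist": 0}, {"jaw": 0, "travel": [-0.005, 0, 0], "twist": 0}, {"jaw": 0, "travel": [-0.005, 0, 0.0005], "twist": 0}, {"jaw": 0, "travel": [-0.005, 0, 0.0005], "twist": 0}, {"jaw": 0, "travel": [-0.005, 0, 0.0005], "twist": 0}, {"jaw": 0, "travel": [-0.005, 0, 0.0005], "twist": 0}, {"jaw": 0, "travel": [-0.005, 0, 0.001], "twist": 0}, {"jaw": 0, "travel": [-0.005, 0, 0.0015], "twist": 0}, {"jaw": 0, "travel": [-0.005, 0, 0.0015], "twist": 0}, {"jaw": 0, "travel": [-0.005, 0, 0.002], "twist": 0}])

```text
clock: 25.32
tool_pos: [0.6012, -0.1278, 0.2455]
ee_rot: [-3.141, 0.001, 2.986]
contact_force: [1.9, -1.7, 1.1]
width: 0.001
finger_force: 1.0
```

drive_tool(rows=[{"jaw": 0, "travel": [-0.005, 0, 0.002], "twist": 0}, {"jaw": 0, "travel": [-0.005, 0, 0.003], "twist": 0}, {"jaw": 0, "travel": [-0.005, 0, 0.003], "twist": 0}, {"jaw": 0, "travel": [-0.005, 0, 0.003], "twist": 0}, {"jaw": 0, "travel": [-0.005, 0, 0.004], "twist": 0}, {"jaw": 0, "travel": [-0.005, 0, 0.004], "twist": 0}, {"jaw": 0, "travel": [-0.005, 0, 0.005], "twist": 0}, {"jaw": 0, "travel": [-0.005, 0, 0.005], "twist": 0}, {"jaw": 0, "travel": [-0.005, 0, 0.005], "twist": 0}, {"jaw": 0, "travel": [-0.005, 0, 0.005], "twist": 0}])

```text
clock: 26.15
tool_pos: [0.6518, -0.1356, 0.2067]
ee_rot: [-3.141, 0.004, 2.986]
contact_force: [5.9, -1.0, 2.2]
width: 0.001
finger_force: 2.8
```

drive_tool(rows=[{"jaw": 0, "travel": [-0.005, 0, 0.005], "twist": 0}, {"jaw": 0, "travel": [-0.005, 0, 0.004], "twist": 0}, {"jaw": 0, "travel": [-0.005, 0, 0], "twist": 0}, {"jaw": 0, "travel": [-0.005, 0, 0], "twist": 0}, {"jaw": 0, "travel": [-0.005, 0, 0], "twist": 0}, {"jaw": 0, "travel": [-0.005, 0, -0.02], "twist": 0}, {"jaw": 0, "travel": [0, 0, -0.03], "twist": 0}, {"jaw": 0, "travel": [0, 0, -0.035], "twist": 0}, {"jaw": 0, "travel": [0, 0, -0.02], "twist": 0}, {"jaw": 0, "travel": [0, 0, 0], "twist": 0}])

```text
clock: 26.98
tool_pos: [0.6815, -0.1404, 0.3088]
ee_rot: [-3.14, 0.01, 2.986]
contact_force: [2.0, -0.2, 1.3]
width: 0.003
finger_force: 0.0
```

Run:
```python
from h import *
im,d=save('side'); a=cv2.resize(im[110:390,225:490],(568,600),interpolation=cv2.INTER_CUBIC); cv2.imwrite('pics/end.png',a)
o=get_obs();print(o['clock'],o['tool_pos'],o['contact_force'])
```

```text
27.0333 [ 0.68050583 -0.1401785   0.30600171] [-0.69231235 -1.00248641 -0.63567364]
```

View pics/end.png

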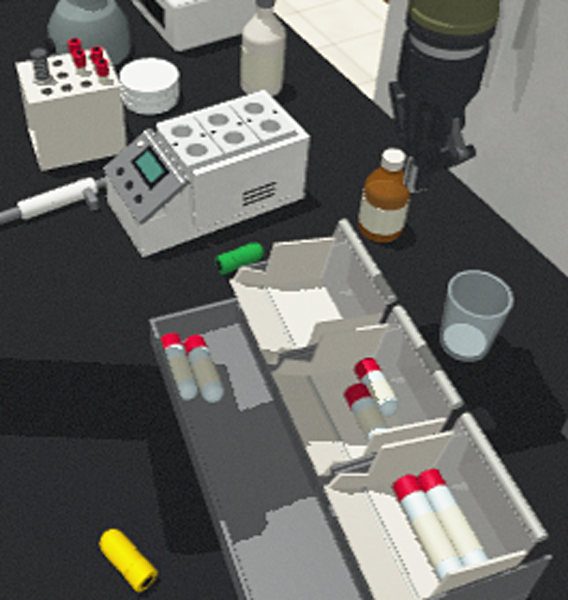

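The final view shows the left bin home and empty, with both its tubes in the tray at (180,365) and (203,368). The other two bins are still loaded and the rod hangs in its rack at (40,68).

```bash
python3 -c "
from plant import *
print(finish_job())"
```

```text
the job is handed in; nothing more can be done
None
```

Job handed in: the well next to the control panel measured 66 mm deep, the rod is back in its rack hole, and both middle tubes (66 mm below the cap) are in the catch tray with their bin back home; the other two bins were not tipped.

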